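# Press a heat sink home with locking pliers, then release them

### The arm

A 6-joint arm with a two-finger parallel gripper is mounted at the origin on a cart in front of the work surface, level with it; the furniture and walls round the work are solid. World frame = base frame: x ahead of the robot, y to its left, z up, the work surface at z = 0. Lengths are in m, angles in rad, forces in N, time in s.
With the tool pointing down it reaches from about 0.3 to 0.825 m from the base axis. Payload 5.4 kg.
Tool frame: the origin (TCP) lies at the very end of the fingers, on their centre line; the grasp point (between the pads) lies 19 mm behind it; z points along the fingers, y is the line along which they close (so a half turn about z gives the same grasp; the last joint's range is limited). The gripper opens to 92 mm and grips with 3 to 60 N. Pads are 20 mm wide; open, the fingers measure 128 mm over their backs; the gripper's body (75 mm by 189 mm) begins 69 mm behind the grasp point.
Start: joints at [-1.332, 0.158, 1.597, -0, 1.386, -0.21], TCP at [0.249, -0.518, 0.215] pointing down, gripper open.
Joint ranges: [-2.91, 2.91], [-0.94, 2.29], [0.18, 2.7], [-1.29, 4.43], [0.17, 2.64], [-3, 3]. Speed limits (rad/s): [2.57, 2.57, 3.14, 3.14, 3.14, 3.14].

### API

Orientations are given as a rotation vector (axis times angle).
In Python, from workcell import bot gives the robot as it stands. Calls block until the motion is done:
- bot.goto(position, orientation): joint-space move of the TCP to a pose.
- bot.line_to(position, rot=None, max_speed=0.15): straight line of the TCP; rot=None keeps the orientation; max_speed is the mean speed in m/s.
- bot.set_joints(angles): joint-space move.
- bot.set_gripper(opening, newtons=None): opening from 0.0 (shut) to 1.0 (fully open); newtons is the grip in N (None keeps the last); returns when the fingers have stopped.
- bot.hold(seconds).
- bot.inverse_kinematics(position, orientation): joint angles nearest the present ones, or None.
- bot.read_camera(name): name is "side" or "top" or "wrist"; returns a dict with "pixels" (480x640x3 uint8, blue, green, red), "fx", "fy", "cx", "cy" (pixels), "R" (3x3) and "t" (3): a world point X has camera coordinates R X + t. Camera axes: x right, y down, z forward; pixel columns grow to the right and rows downward; lengths in m; the calibration is good to about 2 mm. A picture is of the moment at which its call begins. There is no depth.
A pose or a line that the arm cannot do raises bot.MotionError and nothing moves.
- bot.job_done(): hands the job in; it is judged then, once.
Readings, each from a call of its own:
- bot.current_clock(): time.
- bot.current_joints(): joint angles.
- bot.current_joint_vel(): joint speeds.
- bot.current_effort(): joint torques, N m.
- bot.current_ee_pos(): TCP position.
- bot.current_tool_rot(): TCP orientation.
- bot.current_contact_force(): force on the tool from outside, world axes, zero at the start.
- bot.current_ft_torque(): the same for the moment, N m.
- bot.current_opening(): opening from 0.0 (shut) to 1.0 (fully open).
- bot.current_grip_force(): force on a finger pad.
Only numpy, scipy, OpenCV 4.12 (cv2) and the standard library are available. Lean on these libraries where they do the work, as an engineer would, in place of code of your own. Each camera call takes 0.05 s, during which the arm holds its last target. There are 200 camera calls.

### The job

The finned heat sink stands just off its upright bracket, between the jaws of the red-handled locking pliers on their plate. Squeeze the two red handles together until the pliers snap over centre and lock, pressing the heat sink flush against the bracket, and let go so that they hold it by themselves for a good second. Then flick the brass release lever at the tail outward, toward the moving handle, so that the pliers spring fully open again and leave the heat sink standing flush and in place; leave the blue-handled pliers open and alone.

Things in the scene. Friction and masses are not known exactly. Their poses are not given: they have to be found in the camera images.
- red_pliers: Red locking pliers on a black plate (105x260x10) fixed to the desk. Origin on the desk under the plate's middle; +y along the handles to the tail, jaws at -y, z up. Handles 10 thick, 31-49 mm above the desk. Fixed one: outer face x=-19 mm, ends y=+115; moving one (+x side): turns about (0,-20), ends y=+120, outer face x=+19 locked. Bracket face x=-16. All under 60 mm high.
- red_pliers_squeeze (a point): Point midway between the red handles when locked, 40 mm above the desk, at (0, +52) mm of the plate: a good place to squeeze from above, along the plate's x. Outer span over both handles there: about 53 mm open, 38 locked; the fixed handle stays put, the moving one travels 15 mm toward -x. Over 25 mm of room outside both.
- red_pliers_handle (a joint): Angle of the red moving handle: 0 = squeezed shut and locked, 0.20 rad = fully open (start). It resists with about 15 N at the squeeze point when open, less as it closes; below 0.06 rad (over centre) it snaps shut by itself, above it springs fully open.
- red_pliers_lever_tab (a point): Middle of the release lever's brass tab (6 thick, 28 long, 22 high), 40 mm above the desk, past both handle ends and the plate. Locked, it stands at about (-3, +156) mm of the plate, room free on its -x side. Push it toward plate +x: 14 mm under 1 N to its stop, then some 11 mm at about 3 N tips the handle over centre and it springs open away from the finger.
- red_pliers_lever (a joint): Angle of that lever relative to the moving handle: 0 = at rest (sprung back), 0.30 rad = pressed to its stop in line with the handle.
- heat_sink: Loose finned aluminium heat sink, 26 deep, 50 wide, 35 tall as it stands, 60 g, on a ledge 20 mm above the desk between the red jaws, about y=-96 mm of the plate. Origin: middle of its base face, which faces the bracket; its z points to plate +x. Starts 7 to 11 mm off the bracket; flush, its origin is at plate x=-16 mm. The closing jaw pushes it home.
- blue_pliers_handle (a joint): Handle angle of a second, identical pair of locking pliers with blue handles, plate and bracket but no heat sink, beside the red one: 0.20 rad = open; to be left open. Beyond the right-hand plate a black tool pouch 270 mm tall stands on the desk (x from 0.62 m, y -0.24 to -0.04 m): keep the arm clear of it.
Things that resemble listed ones, but are neither listed nor needed, are in the scene too. Leave any pink or purple look-alike of the heat_sink alone.

How it is judged:
By the outcome, as a careful person would: the job done as asked, in the order asked, and still so for the second after the job is handed in, with the robot touching nothing.
It also fails if it takes over 43 s, if anything falls off the work surface, if the arm or the gripper's body presses on something with over 40 N, if the wrist force passes 120 N, or if a joint passes its speed limit or range.

## Working session

There is one attempt and no reset: what is moved stays moved. The work goes in short steps, each a Python script; the robot and the scene stay as the last script left them, time stands still between calls to the robot, and variables do not carry over. Pictures are saved under pics/ and viewed, at most 10 in all, crops included, and the job is handed in when it is done.

```bash
mkdir -p pics; python3 - <<'E'
from workcell import bot
import cv2
for n in("top","side"):
    c=bot.read_camera(n); cv2.imwrite(f"pics/{n}0.png",c["pixels"]); print(n,c["fx"],c["cx"],c["cy"],c["R"],c["t"])
print(bot.current_tool_rot(),bot.current_clock())
E
```

```text
top 475.4915434973286 321.7158104690306 239.17747355248835 [[ 0.0062851  -0.99989821  0.01280911]
 [-0.9878748  -0.0081956  -0.15503617]
 [ 0.15512537 -0.01167938 -0.98782575]] [0.08208155 0.45937041 0.92611013]
side 565.4901138517165 309.14408084898344 234.56873890887033 [[-0.97156823  0.23675206 -0.00190714]
 [ 0.12775557  0.51745946 -0.84611715]
 [-0.19933311 -0.82230418 -0.53299356]] [ 0.40330249 -0.06797087  1.47992055]
[-3.06118790e+00 -6.98755171e-01  1.12086056e-04] 0.1
```

View pics/top0.png

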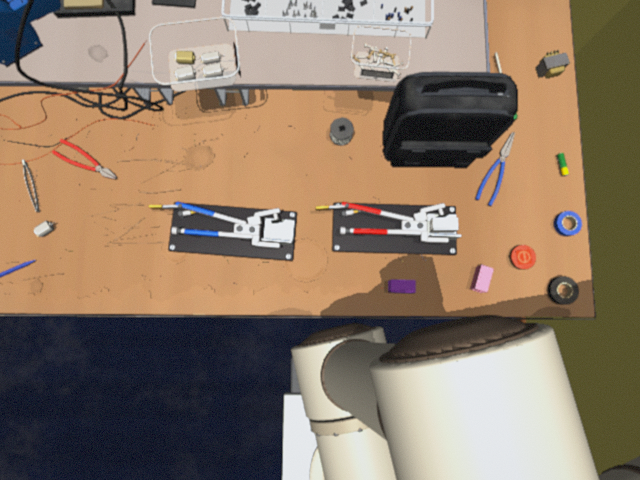

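View pics/side0.png

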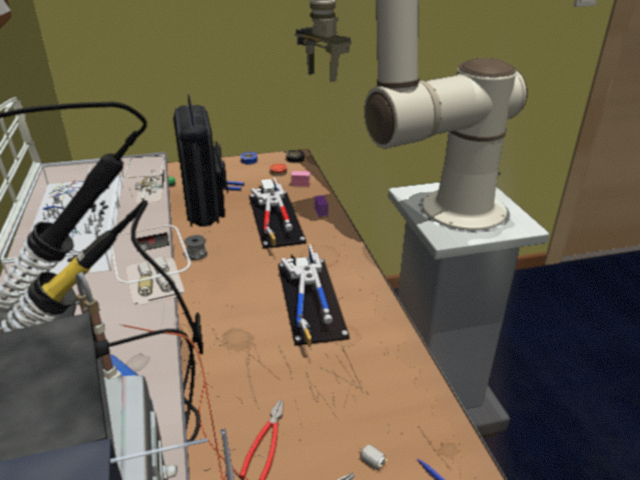

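The top view shows the red pliers on the right-hand plate, about (332–457, 204–254). The tail points left (world +y) and the moving handle is on the far side (world +x). I'll enlarge that area to measure it.

```bash
python3 - <<'E'
import cv2
i=cv2.imread("pics/top0.png")[190:270,310:470]
cv2.imwrite("pics/crop.png",cv2.resize(i,None,fx=5,fy=5,interpolation=cv2.INTER_CUBIC))
E
```

```text
(no output)
```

View pics/crop.png

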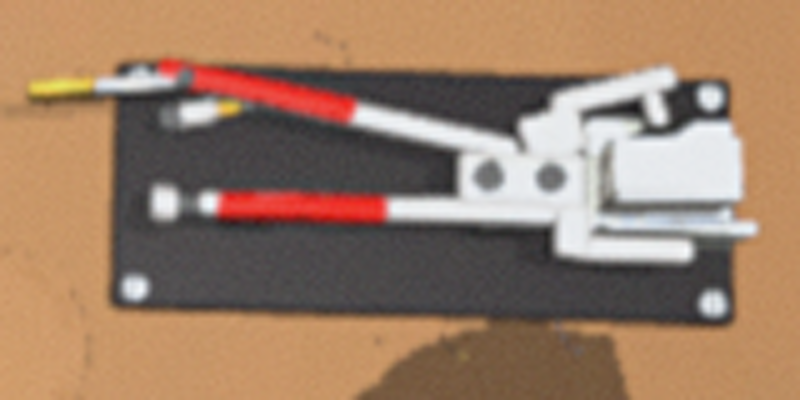

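```bash
cat >h.py <<'E'
import numpy as np, cv2
from scipy.spatial.transform import Rotation as Ro
def ray(c,u,v,z):
    R=np.array(c["R"]);t=np.array(c["t"]);o=-R.T@t
    d=R.T@np.array([(u-c["cx"])/c["fx"],(v-c["cy"])/c["fy"],1]); return o+d*(z-o[2])/d[2]
def fit(P,Q):  # plate->world 2D: angle, origin
    P=np.array(P);Q=np.array(Q);p=P-P.mean(0);q=Q-Q.mean(0)
    a=np.arctan2((p[:,0]*q[:,1]-p[:,1]*q[:,0]).sum(),(p*q).sum())
    Rm=np.array([[np.cos(a),-np.sin(a)],[np.sin(a),np.cos(a)]]); o=Q.mean(0)-Rm@P.mean(0)
    return a,o,Rm,Q-(P@Rm.T+o)
def down(th): return (Ro.from_euler('z',th)*Ro.from_euler('x',np.pi)).as_rotvec()
E
python3 - <<'E'
from h import *
from workcell import bot
c=bot.read_camera("top")
Q=[ray(c,x/5+309.6,y/5+189.6,.01)[:2] for x,y in [(115,63),(730,80),(732,322),(110,303)]]
a,o,R,e=fit([(.0525,.13),(.0525,-.13),(-.0525,-.13),(-.0525,.13)],Q)
print(a,o,e)
s=o+R@[0,.052]
w=bot.read_camera("wrist"); print(s,"cam in tool:",Ro.from_rotvec(bot.current_tool_rot()).as_matrix().T@(-np.array(w["R"]).T@w["t"]-bot.current_ee_pos()), w["fx"])
for th in(a+np.pi/2,a-np.pi/2): print(th,bot.inverse_kinematics([*s,.2],down(th)))
E
```

```text
-0.02125162139965165 [ 0.4880098  -0.06568033] [[-0.00165841 -0.00043394]
 [-0.00105552  0.00025816]
 [ 0.0011776   0.00104979]
 [ 0.00153633 -0.00087401]]
[ 0.4891148  -0.01369207] cam in tool: [ 0.06478384 -0.00028972 -0.16975004] 372.08308160713693
1.549544705395245 [-0.27554797 -0.05547832  1.84864919  0.          1.34842178 -0.25429634]
-1.5920479481945482 [-2.75547966e-01 -5.54783177e-02  1.84864919e+00 -4.44089210e-16
  1.34842178e+00  2.88729631e+00]
```

```bash
python3 - <<'E'
from h import *
from workcell import bot
bot.goto([.489,-.0137,.19],down(1.5495))
w=bot.read_camera("wrist"); cv2.imwrite("pics/w1.png",w["pixels"]); print(bot.current_clock(),bot.current_ee_pos())
for P in [(-.0525,.13,.01),(.0525,.13,.01),(-.019,.115,.049),(.0,.052,.04)]:
    X=np.array([.488,-.0657,0])+Ro.from_euler('z',-.02125).apply(P); y=w["R"]@X+w["t"]; print(P,w["fx"]*y[0]/y[2]+w["cx"],w["fy"]*y[1]/y[2]+w["cy"])
E
```

```text
2.2667 [ 0.48914324 -0.01451678  0.19005152]
(-0.0525, 0.13, 0.01) 263.2203284334146 135.98645508840045
(0.0525, 0.13, 0.01) 379.1292103253433 135.65300576351268
(-0.019, 0.115, 0.049) 297.9636501376709 153.14524998899464
(0.0, 0.052, 0.04) 321.4895507718521 226.84414218860073
```

View pics/w1.png

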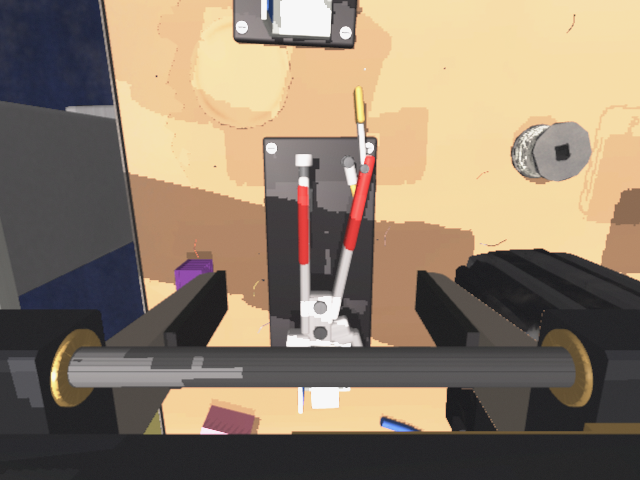

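The wrist view agrees with the predicted pose to about 1 px: plate edges at u = 264 and 377, fixed handle's outer face at u = 298. I'll descend and squeeze.

```bash
python3 - <<'E'
from h import *
from workcell import bot
S=np.array([.488,-.0657,0])+Ro.from_euler('z',-.02125).apply([-.0003,.052,.026])
bot.line_to(S,max_speed=.12); print(bot.current_ee_pos()-S,bot.current_contact_force())
bot.set_gripper(.3,newtons=35); print(bot.current_opening()*92,bot.current_grip_force(),bot.current_contact_force())
bot.hold(.2); print(bot.current_opening()*92,bot.current_contact_force())
bot.set_gripper(1.0); print(bot.current_opening(),bot.current_clock())
S[2]=.19; bot.line_to(S,max_speed=.2); bot.hold(.2)
w=bot.read_camera("wrist"); cv2.imwrite("pics/w2.png",w["pixels"]);print(bot.current_clock())
E
```

```text
[ 0.00069791 -0.00018557  0.00073531] [ 0.16633187  0.69779108 -0.08707374]
37.41874897859715 35.004225969314575 [-4.98109823  1.88470582  9.36206605]
37.61587202457876 [-4.69144641  1.5980923   9.63291759]
0.9969369946666489 5.7667
6.9833
```

View pics/w2.png

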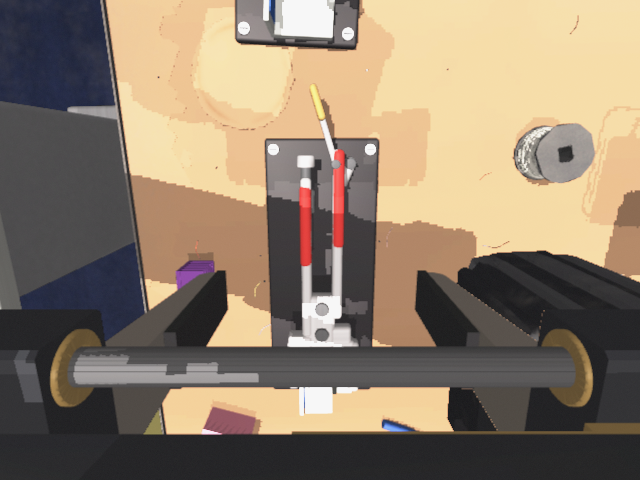

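The pliers are locked: the handles are parallel and the tab is at about (317, 102). Next I'll close the gripper, go down on the tab's −x side and push toward +x, watching the force.

```bash
python3 - <<'E'
from h import *
from workcell import bot
w=bot.read_camera("wrist"); print("tab",Ro.from_euler('z',.02125).apply(ray(w,317,102,.05)-[.488,-.0657,0]))
W=lambda x,y,z:np.array([.488,-.0657,0])+Ro.from_euler('z',-.02125).apply([x,y,z])
bot.set_gripper(0.0,newtons=10)
bot.line_to(W(-.048,.156,.12),max_speed=.2); bot.line_to(W(-.048,.156,.031),max_speed=.12)
bot.hold(.2); f0=np.array(bot.current_contact_force()); print(f0,bot.current_clock(),bot.current_opening())
bot.line_to(W(-.028,.156,.031),max_speed=.06)
pk=0
for x in np.arange(-.026,.0061,.002):
    bot.line_to(W(x,.156,.031),max_speed=.03); f=np.array(bot.current_contact_force())-f0
    print(round(x,3),f.round(1)); pk=min(pk,f[0])
    if pk<-2 and f[0]>-.5: break
print(bot.current_clock())
c=bot.read_camera("wrist"); cv2.imwrite("pics/w3.png",c["pixels"])
E
```

```text
tab [-0.00471345  0.1549861   0.05      ]
[0.11286529 0.40479319 0.14379175] 10.2833 0.0049897028756673255
-0.026 [ 0.1 -0.3 -0.5]
-0.024 [-0.9 -0.3  0.6]
-0.022 [-0.4 -0.1  0.2]
-0.02 [-0.1 -1.3 -0.7]
-0.018 [ 0.2 -1.4 -0.1]
-0.016 [ 0.2 -0.9  0.7]
-0.014 [-0.1 -0.5 -0.3]
-0.012 [-0.5  0.3 -0.3]
-0.01 [-1.3 -0.5  0. ]
-0.008 [-1.4 -1.1  0.2]
-0.006 [-3.1  0.7  1.8]
-0.004 [-2.  -0.2 -0.5]
-0.002 [-1.  -0.4 -0.8]
-0.0 [-1.3 -1.  -0. ]
0.002 [-0.9 -1.1  0.4]
0.004 [-0.  -0.6  0.5]
14.7667
```

View pics/w3.png

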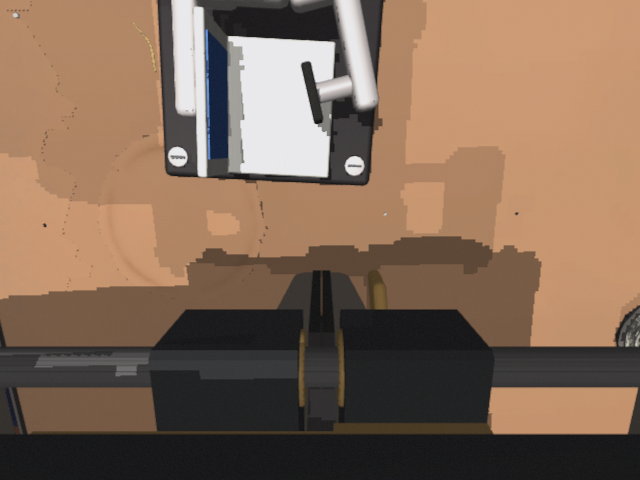

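The brass tab at (377, 290) is now clear of the fingers, so it looks released. I'll retreat and check.

```bash
python3 - <<'E'
from h import *
from workcell import bot
W=lambda x,y,z:np.array([.488,-.0657,0])+Ro.from_euler('z',-.02125).apply([x,y,z])
bot.line_to(W(-.04,.156,.031),max_speed=.1); bot.line_to(W(-.04,.156,.15),max_speed=.15)
bot.line_to(W(-.0,-.03,.25),max_speed=.2); bot.hold(.3)
c=bot.read_camera("wrist"); cv2.imwrite("pics/w4.png",c["pixels"])
bot.goto([.30,.0,.3],down(1.5495)); bot.hold(.3)
c=bot.read_camera("top"); i=c["pixels"][185:275,140:480]
cv2.imwrite("pics/t4.png",cv2.resize(c["pixels"][190:270,310:470],None,fx=5,fy=5,interpolation=cv2.INTER_CUBIC)); print(bot.current_clock())
E
```

```text
19.1417
```

View pics/w4.png

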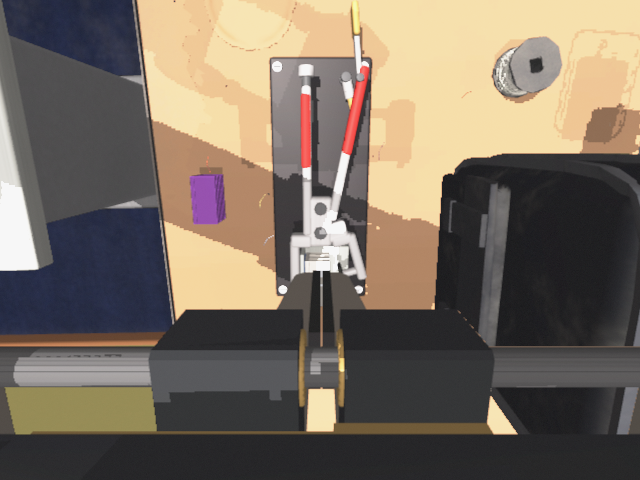

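View pics/t4.png

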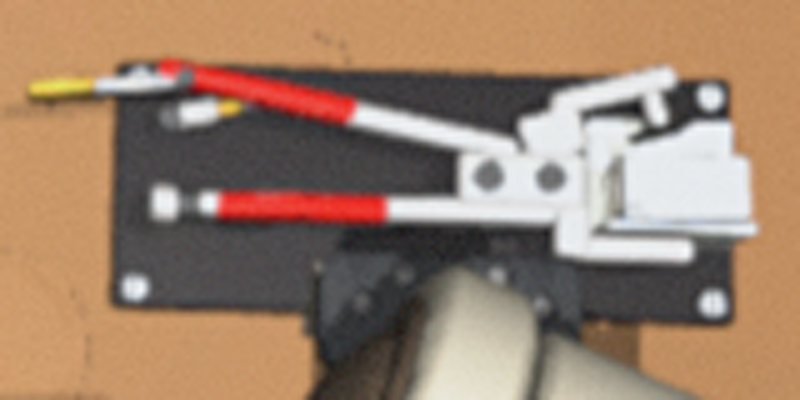

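The pliers are fully open again with the tab back at (60, 88) as at the start. The heat sink now sits against the bracket, with the gap near (680, 220) gone, and the arm is clear.

```bash
python3 -c "
from workcell import bot
print(bot.job_done())"
```

```text
the job is handed in; nothing more can be done
None
```

I squeezed the red pliers until they locked, let go so they held by themselves for over a second, then flicked the lever: they sprang fully open, the heat sink looks flush and standing in the last pictures, the blue pliers were not touched, and the job was handed in at about 19 s (no verdict was returned).

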